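# Grade an oyster shell on the click-stop sizing gauge

### The arm

A 6-joint arm with a two-finger parallel gripper is mounted at the origin on a cart in front of the work surface, level with it; the furniture and walls round the work are solid. World frame = base frame: x ahead of the robot, y to its left, z up, the work surface at z = 0. Lengths are in mm, angles in rad, forces in N, time in s.
With the tool pointing down it reaches from about 275 to 750 mm from the base axis. Payload 10.2 kg.
Tool frame: the origin (TCP) lies at the very end of the fingers, on their centre line; the grasp point (between the pads) lies 19 mm behind it; y points along the fingers, x is the direction in which the jaws open and shut, and the axes are right-handed (so a half turn about y gives the same grasp; the last joint's range is limited). The gripper opens to 85 mm and grips with 20 to 120 N. Pads are 22 mm wide; open, the fingers measure 114 mm over their backs; the gripper's body (76 mm by 85 mm) begins 54 mm behind the grasp point. The pads swing forward as they close: fully open they stand 13 mm farther back than shut.
Start: joints at [-1.541, 0.313, 1.498, -0, 1.331, -0.223], TCP at [131.297, -508.323, 231.294] pointing down, gripper open.
Joint ranges: [-2.94, 2.94], [-0.97, 2.17], [0.19, 2.56], [-1.23, 4.37], [0.02, 3.11], [-2.88, 2.88]. Speed limits (rad/s): [2.39, 2.39, 3.01, 3.14, 3.14, 3.14].

### API

Orientations are given as a unit quaternion [w, x, y, z].
In Python, from rig import telemetry, imaging, ctrl gives the robot as it stands.
- The arm moves only by the shell command python3 -m handwheel 'ROWS' [FORCE]. ROWS is JSON, a list of rows, each an object with "delta_pos": the shift along the tool's x, y, z in cm, a list of three; "twist": the turn, a rotation vector about the tool's x, y, z in rad, a list of three; "jaw": the opening, from 0 (shut) to 1 (fully open). A call has exactly 10 rows; each row is the pose to reach, as a shift and turn from the pose commanded when the call began, along the tool's axes at that moment; what a row does not reach only later rows make up. A row lasts 1/12 s, in which the tool goes at most 41.7 mm and 7.16 degrees, less where a joint would pass 70% of its speed; a pose out of reach is approached as far as the arm can. A call with a gripper value outside its range is refused whole. The fingers move at their own pace and stop on an object; FORCE is the grip in N (left out, the last holds). Time passes only in rows, so rows that repeat a pose let the fingers close, or fill a call up. It gives the time, the measured TCP pose, the force and the opening at its end, in the units of the state.
- telemetry.sense(): the state, without advancing time (a new reading comes with each control period).
- imaging.capture(name): name is "scene" or "top" or "wrist"; returns a dict with "frame" (400x640x3 uint8, red, green, blue), "z_map" (400x640 float32, mm along the optical axis (not along the pixel's ray), 0 where there is no reading), "fx", "fy", "cx", "cy" (pixels), "rvec" (rotation vector, rad) and "tvec" (3), from world to camera coordinates, as OpenCV has them. Camera axes: x right, y down, z forward; pixel columns grow to the right and rows downward; lengths in mm; the calibration is good to about 2 mm. A picture is of the moment at which its call begins.
- ctrl.finish_job(): hands the job in, once; it reports no verdict.
The state is a dict: "time_s": time; "joints": joint angles; "dq": joint speeds; "tau": joint torques, N m; "eef_pos": TCP position; "ee_rot": TCP orientation; "force": force on the tool from outside, world axes, zero at the start; "wrist_torque": the same for the moment, N m; "grip_width": opening from 0.0 (shut) to 1.0 (fully open).
Only numpy, scipy, OpenCV 4.12 (cv2) and the standard library are available. Lean on these libraries where they do the work, as an engineer would, in place of code of your own. Each camera call takes 0.05 s, during which the arm holds its last target.

### The job

Grade the oyster shell that lies on the sizing gauge. With the fingertips, push it along the deck until it is fully home against the head stop, then push the cursor along its rail towards the shell and let it click into the last notch it can reach without touching the shell, and leave it clicked in there. Do not lift or tip the shell, never let the cursor touch it, and leave the shell waiting on the plank and the other things on the bench alone.

Things in the scene. Friction and masses are not known exactly. Their poses are not given: they have to be found in the camera images.
- size_gauge: Sizing gauge, fixed on the table: a grey deck 170 mm wide (x), 380 mm long (y), 18 mm thick. Origin in the plane of its underside (table top), z up; the deck spans x -90 to +80 mm, y -210 to +170 mm, its top at z = 18 mm. Head stop at the +y end, notched rail along the +x edge, cursor coming from the -y end.
- stop_face (a point): Foot of the head stop's flat face, at x -20, y +150, z 18 mm of the gauge's frame, axes as the gauge's. The head stop is an aluminium bar across the deck, 138 mm wide (x), 16 mm thick, 26 mm high above the deck; its face looks to -y of the gauge.
- rail_top (a point): Top of the aluminium rail at x 64, y 0, z 36 mm of the gauge's frame. The rail is 24 mm wide and runs along y over the whole deck. Its top is smooth but for six V notches 15 mm apart; at them the gap between head stop and cursor is 157, 142, 127, 112, 97, 82 mm. A long black line across the deck marks each of these gaps; short ticks are 5 mm apart.
- cursor_slide (a joint): Slide of the steel cursor, in m: 0 parked at the -y end, growing to 0.195 towards the head stop. Gap to the head stop = 0.270 - value; notches at 0.113, 0.128, 0.143, 0.158, 0.173, 0.188. About 1 to 2 N moves it on the smooth rail, 6 to 12 N out of a notch; let go within 3 mm of a notch's middle it pulls itself in. It stays where left.
- click_pin (a joint): Height of the cursor's sprung click pin, in m: 0 while its ball rides on the smooth rail top, about -0.0028 once it has dropped fully into a notch. Its round black knob, 16 mm wide, stands on the carriage, top about 76 mm above the table.
- cursor: The steel cursor. Its blade lies across the deck from x -88 to +48 mm of the gauge's frame, from 2 to 32 mm above the deck. Axes as the gauge's; origin at table height below the gauge's y axis, in the plane of the measuring face (it looks to +y). Over the rail (x 44 to 84 mm) the carriage reaches 44 mm to -y of that face, up to 63 mm above the table.
- cursor_pad (a point): Middle of the ribbed black thumb pad on the blade's -y side: the place to push. The pad is an upright face looking to -y of the gauge, 60 mm wide and 26 mm high; its middle is 35 mm above the table (17 mm above the deck), at x -30 mm of the gauge's frame, 11 mm to -y of the measuring face. Moves with the cursor.
- shell_a: Oyster shell half, hollow pearly side up on a rounded underside, 93 x 107 x 16 mm, long way along its y, 55 g. Origin at the middle of its underside. On the gauge it lies long way along the deck (within 0.6 rad): 101 to 108 mm along it, edge 46 to 56 mm from the origin; rim 7 to 16 mm high. This shell or shell_b is on the gauge (origin at z = 18 mm); the other waits on the plank.
- shell_b: Oyster shell half, rough brown domed side up, rim low (0 to 5 mm above what it lies on), 98 x 120 x 17 mm, the long way along its y, 55 g. Origin at the middle of its underside. On the gauge it lies long way along the deck: 115 to 121 mm along it, edge 57 to 61 mm from the origin. Either it or shell_a is on the gauge.
- plank: Dark wet pine plank, 255 x 99 x 18 mm, fixed, to the right of the gauge; on it the waiting shell and a small dark wooden pad. Origin at the middle of its underside, long way along its x.
- spare_shell: A third, pearly shell half, 91 x 96 x 15 mm, on the table to the left. Not to be moved. Origin at the middle of its underside.
- dish: Glass dish, 90 mm wide, 62 mm high, behind the gauge. Not to be moved. Origin at the middle of its underside.
- brush: Wooden scrub brush, bristles up, 66 x 138 x 51 mm, behind the gauge. Not to be moved. Origin at the middle of its underside.
- pad: Dark wooden pad, 58 x 92 x 13 mm, on the plank. Not to be moved. Origin at the middle of its underside.
- tweezers: Steel tweezers, 138 mm long, 9 mm high, lying on the table right of the gauge. Not to be moved. Origin at the middle of its underside.
- knife: Scalpel, 152 mm long, 8 mm high, lying on the table left of the gauge. Not to be moved. Origin at the middle of its underside.

How it is judged (in metres and radians):
On the way, in this order (a step that is already met when the one before it is completed fails the run):
1. the shell on the gauge is home against the head stop (origin within 59 mm of its face for the pearly shell, 64 mm for the brown one), flat on the deck (((y of shell_a in the frame of size_gauge between 0.091 and 0.125 m and x of shell_a in the frame of size_gauge between -0.08 and 0.05 m and height (world z) of shell_a below 0.027 m) or (y of shell_b in the frame of size_gauge between 0.086 and 0.125 m and x of shell_b in the frame of size_gauge between -0.08 and 0.05 m and height (world z) of shell_b below 0.027 m))), for 0.2 s.
2. the cursor has clicked into the last notch before the shell: 112 mm for the pearly shell, 127 mm for the brown one (((y of shell_a in the frame of size_gauge between 0.091 and 0.125 m and x of shell_a in the frame of size_gauge between -0.08 and 0.05 m and height (world z) of shell_a below 0.027 m and value of joint cursor_slide between 0.156 and 0.16 m and value of joint click_pin below -0.0018 m) or (y of shell_b in the frame of size_gauge between 0.086 and 0.125 m and x of shell_b in the frame of size_gauge between -0.08 and 0.05 m and height (world z) of shell_b below 0.027 m and value of joint cursor_slide between 0.141 and 0.145 m and value of joint click_pin below -0.0018 m))), for 0.2 s.
At the end, for the whole second after the job is handed in: The shell on the gauge lies flat on the deck against the head stop (its origin within 59 mm of the stop's face for the pearly shell, 64 mm for the brown one) and the cursor rests with its pin dropped into the notch at 112 mm (pearly) or 127 mm (brown), within 2 mm; all at rest (((y of shell_a in the frame of size_gauge between 0.091 and 0.125 m and x of shell_a in the frame of size_gauge between -0.08 and 0.05 m and height (world z) of shell_a below 0.027 m and value of joint cursor_slide between 0.156 and 0.16 m and value of joint click_pin below -0.0018 m) or (y of shell_b in the frame of size_gauge between 0.086 and 0.125 m and x of shell_b in the frame of size_gauge between -0.08 and 0.05 m and height (world z) of shell_b below 0.027 m and value of joint cursor_slide between 0.141 and 0.145 m and value of joint click_pin below -0.0018 m)) and linear speed of each of shell_a, shell_b below 0.01 m/s and velocity of joint cursor_slide between -0.005 and 0.005 m/s); the robot touches nothing.
It fails at once if a shell is lifted (15 mm) or tipped over 0.5 rad (height (world z) of any of shell_a, shell_b above 0.033 m or angle between any of shell_a, shell_b's own z axis and vertical above 0.5 rad).
It fails at once if the cursor touches a shell (contact force between cursor and shell_a above 0.2 N or contact force between cursor and shell_b above 0.2 N).
It fails at once if the waiting shell is moved by more than 25 mm ((distance of shell_a from where it was at the start of the episode above 0.025 m and horizontal distance between shell_a and size_gauge above 0.22 m) or (distance of shell_b from where it was at the start of the episode above 0.025 m and horizontal distance between shell_b and size_gauge above 0.22 m)).
It fails at once if a bystander is moved by more than 25 mm (distance of any of spare_shell, dish, brush, pad, tweezers, knife from where it was at the start of the episode above 0.025 m).
It also fails if it takes over 54 s, if anything falls off the work surface, if the arm or the gripper's body presses on something with over 40 N, if the wrist force passes 120 N, or if a joint passes its speed limit or range.

## Working session

There is one attempt and no reset: what is moved stays moved. The work goes in short steps, Python scripts to look and compute and a shell command to move; the robot and the scene stay as the last step left them, time stands still between calls to the robot, and variables do not carry over. Pictures are saved under pics/ and viewed, and the job is handed in when it is done.

```bash
mkdir -p pics; ls; cat > h.py <<'E'
import numpy as np,cv2
from rig import telemetry, imaging, ctrl
def cap(n,f):
    d=imaging.capture(n); np.savez('pics/'+f+'.npz',**d); cv2.imwrite('pics/'+f+'.png',d['frame'][:,:,::-1]); return d
def load(f): return dict(np.load('pics/'+f+'.npz'))
def ray(d,u,v,z):
    R=cv2.Rodrigues(np.array(d['rvec'],float))[0]; t=np.array(d['tvec'],float).ravel()
    c=-R.T@t; r=R.T@np.array([(u-d['cx'])/d['fx'],(v-d['cy'])/d['fy'],1.0]); s=(z-c[2])/r[2]; return c+s*r
def dep(d,u,v):
    R=cv2.Rodrigues(np.array(d['rvec'],float))[0]; t=np.array(d['tvec'],float).ravel()
    Z=float(d['z_map'][v,u]); p=np.array([(u-d['cx'])/d['fx']*Z,(v-d['cy'])/d['fy']*Z,Z]); return R.T@(p-t)
def proj(d,p):
    return cv2.projectPoints(np.array(p,float).reshape(-1,3),np.array(d['rvec'],float),np.array(d['tvec'],float),np.array([[d['fx'],0,d['cx']],[0,d['fy'],d['cy']],[0,0,1]],float),None)[0].reshape(-1,2)
E
python3 - <<'E'
from h import *
print(telemetry.sense())
for n in ['scene','top','wrist']:
    d=cap(n,n+'0'); print(n,d['fx'],d['cx'],d['cy'],d['rvec'],d['tvec'])
E
```

```text
pics
{'time_s': 0.0, 'joints': array([-1.54140125e+00,  3.13457045e-01,  1.49841977e+00, -1.67191282e-05,
        1.33099930e+00, -2.23416701e-01]), 'dq': array([ 0.00040294,  0.00069521,  0.00069256, -0.00052483, -0.00089616,
       -0.0011039 ]), 'tau': array([ 1.08189262e-03, -4.12265217e+01, -2.59742510e+01, -9.03037312e-05,
        4.13282964e-03, -5.90576761e-07]), 'eef_pos': array([ 131.28490617, -508.06084664,  230.73798642]), 'ee_rot': array([ 0.559393  , -0.55869943,  0.43326745, -0.43268203]), 'force': array([0.54838735, 0.31270225, 0.90289233]), 'wrist_torque': array([ 0.00645944,  0.0214016 , -0.0052664 ]), 'grip_width': 0.9956320402915733}
scene 462.58262303423044 326.57821590645426 194.52139897378433 [ 0.70396488 -2.55483047  1.25684835] [ 455.80974999  217.82899281 1157.13455563]
top 396.9109900771106 318.7946067066835 196.32068465613983 [ 2.1295738 -2.1504033  0.1977607] [ -17.3287093   530.26890239 1421.26342878]
wrist 356.2346470226434 329.8156741143762 196.48995345194191 [-2.29707528  1.77974821  0.2558408 ] [-524.95895609  -37.14114464  379.40397342]
```

View pics/scene0.png

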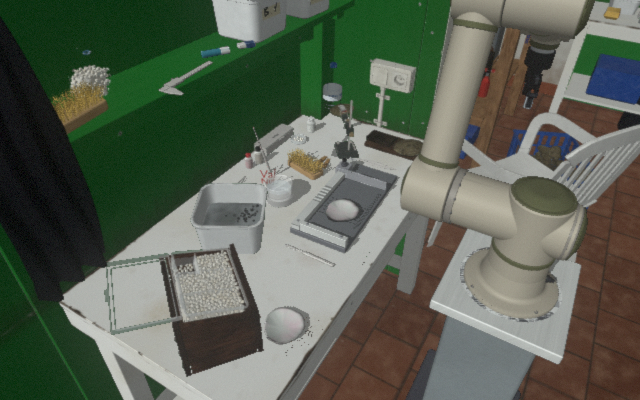

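View pics/top0.png

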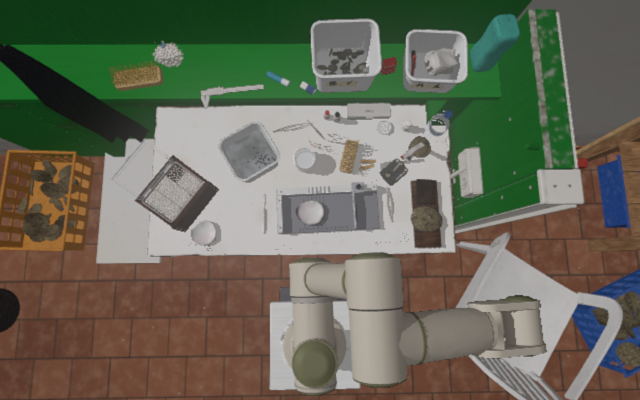

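View pics/wrist0.png

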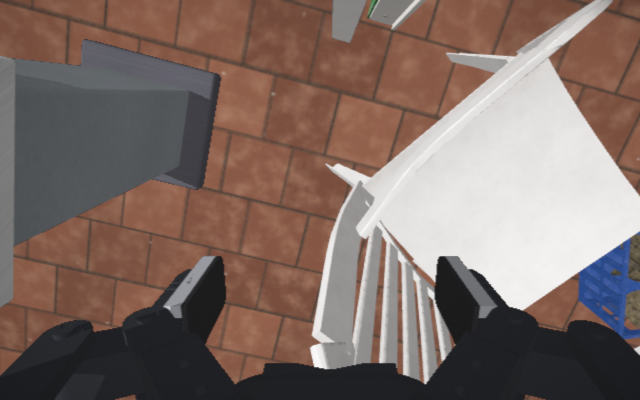

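The top view shows the pearly shell (shell_a) on the gauge at about (311,213), the gauge spanning roughly (277-384, 187-234), and the brown shell on the plank at (426,217). I'll zoom in for more detail.

```bash
python3 - <<'E'
from h import *
d=load('top0'); f=d['frame'][170:255,255:455,::-1]
cv2.imwrite('pics/top0z.png',cv2.resize(f,None,fx=4,fy=4,interpolation=cv2.INTER_CUBIC))
for p in [(277,234),(277,193),(384,231),(382,188),(311,213)]: print(p,ray(d,*p,18).round(1),dep(d,*p).round(1))
d=load('scene0'); f=d['frame'][150:260,280:410,::-1]
cv2.imwrite('pics/scene0z.png',cv2.resize(f,None,fx=5,fy=5,interpolation=cv2.INTER_CUBIC))
E
```

```text
(277, 234) [394.7 133.2  18. ] [395.7 134.4   4.7]
(277, 193) [548.7 134.2  18. ] [544.7 132.2  40.4]
(384, 231) [ 401.9 -263.9   18. ] [ 403.2 -266.8    1.9]
(382, 188) [ 564.6 -262.6   18. ] [ 568.5 -266.3   -2.5]
(311, 213) [471.7   6.9  18. ] [471.8   6.9  17.4]
```

View pics/top0z.png

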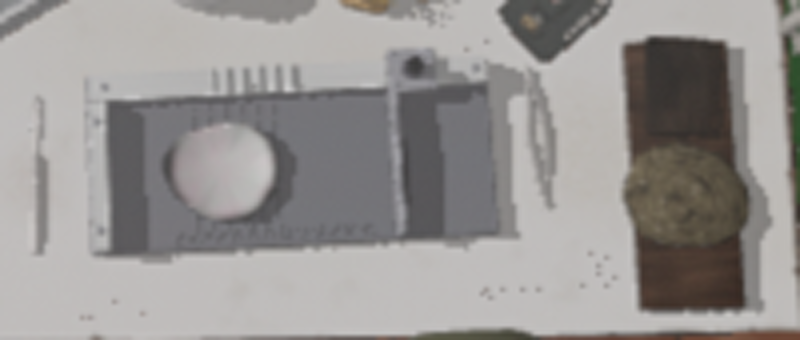

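View pics/scene0z.png

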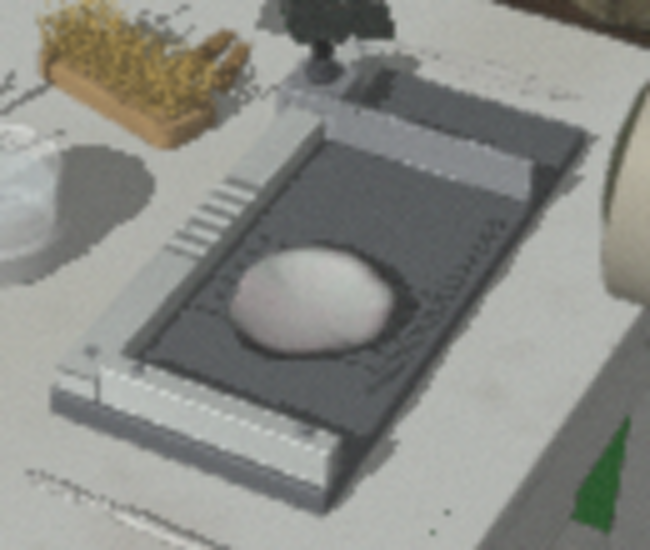

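```bash
python3 - <<'E'
from h import *
d=load('top0')
P={'LL':(95,255,18),'LR':(498,237,18),'UL':(86,78,36),'UR':(487,60,36),'headL':(90,251,44),'headR':(108,253,44),'headRt':(107,100,44),'bladeF_low':(398,237,50),'bladeF_up':(391,92,50),'knob':(413,67,76),'shell L':(168,170,30),'shell R':(277,170,30),'sh up':(222,121,30),'sh lo':(222,218,30)}
q={}
for k,(u,v,z) in P.items():
    q[k]=ray(d,255+(u-1.5)/4,170+(v-1.5)/4,z); print(k,q[k].round(1))
a=q['LL']-q['LR'];print(np.linalg.norm(a),np.degrees(np.arctan2(-a[0],a[1])))
a=q['UL']-q['UR'];print(np.linalg.norm(a),np.degrees(np.arctan2(-a[0],a[1])))
E
```

```text
LL [396.9 128.1  18. ]
LR [ 409.9 -246.    18. ]
UL [560.2 135.9  36. ]
UR [ 574.2 -238.7   36. ]
headL [398.6 130.4  44. ]
headR [396.6 114.1  44. ]
headRt [537.8 115.7  44. ]
bladeF_low [ 408.1 -149.6   50. ]
bladeF_up [ 542.  -146.6   50. ]
knob [ 560.3 -164.5   76. ]
shell L [474.   60.1  30. ]
shell R [473.  -40.9  30. ]
sh up [519.5   9.7  30. ]
sh lo [428.9  10.4  30. ]
374.3656186193182 1.9943065613756368
374.957318400802 2.149681108808292
```

```bash
cat >> h.py <<'E'
from scipy.spatial.transform import Rotation as Ro
def plan(target,xdir=None,show=True):
    s=telemetry.sense(); q=s['ee_rot']; R=Ro.from_quat([q[1],q[2],q[3],q[0]]); M=R.as_matrix()
    print('tcp',s['eef_pos'].round(1),'F',s['force'].round(2),'t',round(s['time_s'],2),'tool x',M[:,0].round(3),'y',M[:,1].round(3),'z',M[:,2].round(3))
    print('delta cm',(M.T@(np.array(target)-s['eef_pos'])/10).round(2))
    if xdir is not None:
        x=np.array([*xdir,0.]);x/=np.linalg.norm(x)
        for sg in (1,-1):
            y=np.array([0,0,-1.]); T=np.c_[sg*x,y,np.cross(sg*x,y)]
            print('twist',sg,Ro.from_matrix(M.T@T).as_rotvec().round(3))
G0=np.array([491.6,-34.9]); GX=np.array([.9993,.0366]); GY=np.array([-.0366,.9993])
def g(x,y,z): return np.array([*(G0+x*GX+y*GY),z])
def tog(p): v=np.array(p)[:2]-G0; return np.array([v@GX,v@GY])
E
python3 - <<'E'
from h import *
print(tog((474,10)),tog((473.5,-41)),g(-20,-40,120))
plan(g(-20,-40,150),GX)
print(telemetry.sense()['joints'])
E
```

```text
[-15.94434  45.51273] [-18.31059  -5.43327] [473.078 -75.604 120.   ]
tcp [ 131.3 -508.1  230.9] F [0.6  0.53 0.26] t 0.15 tool x [ 0.25  -0.968 -0.001] y [-0.     0.001 -1.   ] z [0.968 0.25  0.   ]
delta cm [-33.33   8.13  43.91]
twist 1 [-1.000e-03 -1.355e+00 -1.000e-03]
twist -1 [ 1.000e-03  1.787e+00 -1.000e-03]
[-1.54144151e+00  3.13305275e-01  1.49821804e+00  1.50427495e-05
  1.33097536e+00 -2.23395239e-01]
```

```bash
python3 -m handwheel '[{"delta_pos":[-3.3,0,4.4],"twist":[0,-0.12,0],"jaw":0.6},{"delta_pos":[-6.6,0,8.8],"twist":[0,-0.24,0],"jaw":0.6},{"delta_pos":[-9.9,0,13.2],"twist":[0,-0.36,0],"jaw":0.6},{"delta_pos":[-13.2,0,17.6],"twist":[0,-0.48,0],"jaw":0.6},{"delta_pos":[-16.6,0,22],"twist":[0,-0.6,0],"jaw":0.6},{"delta_pos":[-20,0,26.4],"twist":[0,-0.72,0],"jaw":0.6},{"delta_pos":[-23.3,0,30.8],"twist":[0,-0.84,0],"jaw":0.6},{"delta_pos":[-26.6,0,35.2],"twist":[0,-0.96,0],"jaw":0.6},{"delta_pos":[-30,0,39.6],"twist":[0,-1.1,0],"jaw":0.6},{"delta_pos":[-33.3,0,43.9],"twist":[0,-1.22,0],"jaw":0.6}]'
python3 - <<'E'
from h import *
plan(g(-20,-40,150),GX)
E
```

```text
time_s: 0.98
eef_pos: [390.9, -179.8, 231.4]
ee_rot: [-0.706, 0.706, -0.036, 0.036]
force: [0.6, -0.3, -1.3]
grip_width: 0.6
tcp [ 390.9 -179.8  231.4] F [ 0.59 -0.3  -1.28] t 0.98 tool x [ 0.995 -0.102  0.   ] y [ 0. -0. -1.] z [ 0.102  0.995 -0.   ]
delta cm [ 7.12  8.14 11.2 ]
twist 1 [ 0.    -0.139  0.   ]
twist -1 [-0.     3.003  0.   ]
```

```bash
python3 -m handwheel '[{"delta_pos":[0,2,0],"twist":[0,0,0],"jaw":0.6},{"delta_pos":[0,3,0],"twist":[0,0,0],"jaw":0.6},{"delta_pos":[0,4,0],"twist":[0,0,0],"jaw":0.6},{"delta_pos":[0,4,0],"twist":[0,0,0],"jaw":0.6},{"delta_pos":[0,4,0],"twist":[0,0,0],"jaw":0.6},{"delta_pos":[0,4,0],"twist":[0,0,0],"jaw":0.6},{"delta_pos":[0,4,0],"twist":[0,0,0],"jaw":0.6},{"delta_pos":[0,4,0],"twist":[0,0,0],"jaw":0.6},{"delta_pos":[0,4,0],"twist":[0,0,0],"jaw":0.6},{"delta_pos":[0,4,0],"twist":[0,0,0],"jaw":0.6}]'
python3 - <<'E'
from h import *
plan(g(-20,-40,150),GX)
d=cap('wrist','w1'); cap('top','t1')
E
```

```text
time_s: 1.82
eef_pos: [390.1, -181.9, 191.5]
ee_rot: [-0.706, 0.706, -0.038, 0.038]
force: [0.2, -0.0, 0.1]
grip_width: 0.599
tcp [ 390.1 -181.9  191.5] F [ 0.21 -0.01  0.08] t 1.82 tool x [ 0.994 -0.108  0.   ] y [ 0. -0. -1.] z [ 0.108  0.994 -0.   ]
delta cm [ 7.1   4.15 11.46]
twist 1 [ 0.    -0.145  0.   ]
twist -1 [-0.     2.997  0.   ]
```

View pics/w1.png

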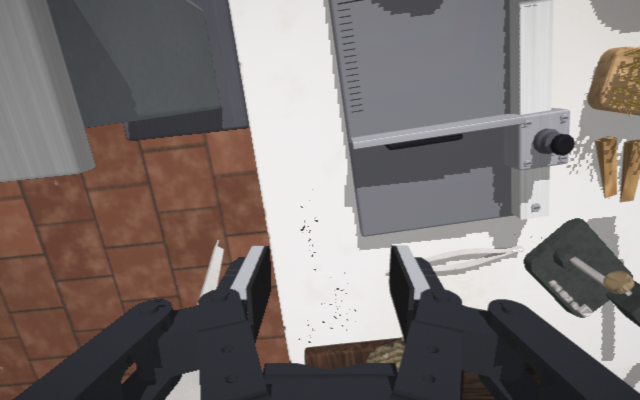

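```bash
python3 - <<'E'
from h import *
d=load('w1')
for n,p,z in [('bladeF l',(353,138),50),('bladeF r',(518,115),50),('deck near L',(362,236),18),('deck near R',(518,216),18),('pad L bot?',(388,148),36),('pad R',(460,136),40),('knob',(562,145),76),('rail corner',(549,217),36)]:
    q=ray(d,*p,z); print(n,q.round(1),tog(q).round(1),dep(d,*p).round(1))
f=d['frame'][90:250,330:590,::-1]
cv2.imwrite('pics/w1z.png',cv2.resize(f,None,fx=3,fy=3,interpolation=cv2.INTER_CUBIC))
E
```

```text
bladeF l [ 411.8 -148.3   50. ] [ -83.9 -110.4] [ 412.9 -151.1   28.3]
bladeF r [ 541.6 -144.5   50. ] [  46.  -111.3] [ 545.7 -145.4   41.9]
deck near L [ 413.6 -246.5   18. ] [ -85.7 -208.6] [ 414.5 -253.9    0.7]
deck near R [ 561.6 -242.2   18. ] [  62.3 -209.7] [ 553.5 -235.8   33.6]
pad L bot? [ 441.  -161.6   36. ] [ -55.2 -124.8] [ 439.2 -159.6   48.3]
pad R [ 499.9 -157.5   40. ] [   3.8 -122.8] [ 496.9 -156.2   48.7]
knob [ 561.1 -166.4   76. ] [  64.6 -134. ] [ 561.  -166.4   76.2]
rail corner [ 579.7 -238.7   36. ] [  80.6 -206.9] [ 601.  -253.6    1.2]
```

View pics/w1z.png

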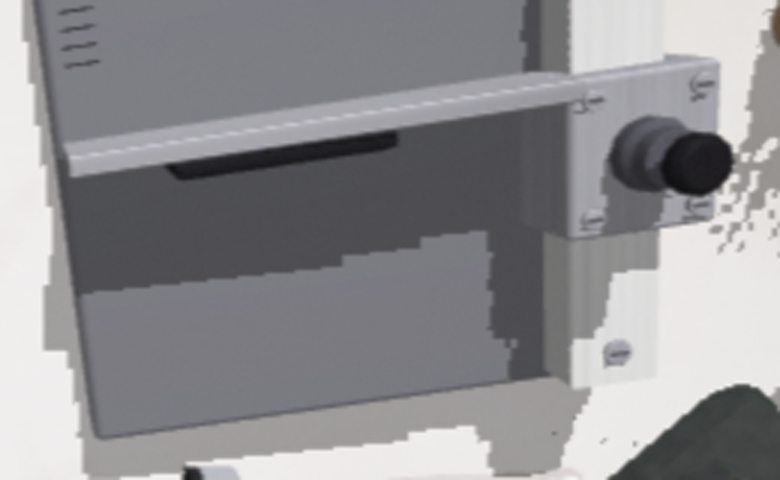

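```bash
python3 -m handwheel '[{"delta_pos":[0.9,0,1.5],"twist":[0,-0.04,0],"jaw":0.6},{"delta_pos":[1.8,0,3],"twist":[0,-0.08,0],"jaw":0.6},{"delta_pos":[2.7,0,4.5],"twist":[0,-0.12,0],"jaw":0.6},{"delta_pos":[3.6,0,6],"twist":[0,-0.145,0],"jaw":0.6},{"delta_pos":[4.5,0,7.5],"twist":[0,-0.145,0],"jaw":0.6},{"delta_pos":[5.4,1,9],"twist":[0,-0.145,0],"jaw":0.6},{"delta_pos":[6.3,2,10.3],"twist":[0,-0.145,0],"jaw":0.6},{"delta_pos":[7.1,3,11.4],"twist":[0,-0.145,0],"jaw":0.6},{"delta_pos":[7.1,4,11.4],"twist":[0,-0.145,0],"jaw":0.6},{"delta_pos":[7.1,4,11.4],"twist":[0,-0.145,0],"jaw":0.6}]'
python3 - <<'E'
from h import *
plan(g(-20,-40,100),GX)
d=cap('wrist','w2')
E
```

```text
time_s: 2.75
eef_pos: [472.1, -75.6, 149.5]
ee_rot: [0.707, -0.707, -0.012, 0.015]
force: [-0.8, 0.1, 0.2]
grip_width: 0.599
tcp [472.1 -75.6 149.5] F [-0.81  0.08  0.23] t 2.75 tool x [ 0.999  0.038 -0.003] y [-0.003  0.001 -1.   ] z [-0.038  0.999  0.001]
delta cm [ 0.12  4.95 -0.01]
twist 1 [-0.001  0.001 -0.003]
twist -1 [-5.00e-03 -3.14e+00  2.00e-03]
```

View pics/w2.png

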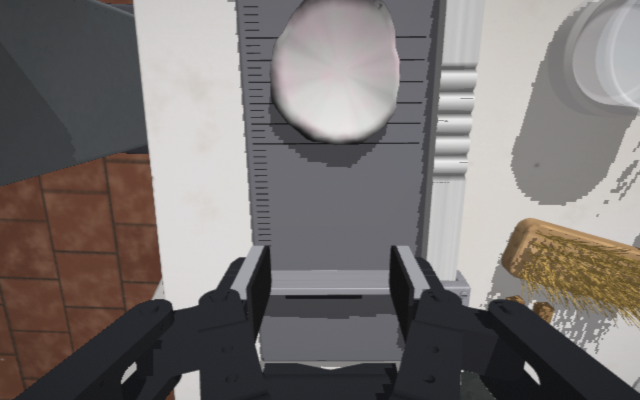

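```bash
python3 - <<'E'
from h import *
d=load('w2')
for n,p,z in [('line157',(400,142),18),('shell rear',(337,142),28),('shellL',(273,75),30),('shellR',(399,75),30),('blade front',(330,270),50),('tickend',(245,20),18)]:
    q=ray(d,*p,z); print(n,q.round(1),tog(q).round(1),dep(d,*p).round(1))
for p in [(257,255),(402,255),(255,248),(405,248)]: print(dep(d,*p).round(1))
plan(g(-17,-40,19),GX)
E
```

```text
line157 [523.7 -39.4  18. ] [31.9 -5.7] [523.4 -39.3  19.1]
shell rear [475.  -39.9  28. ] [-16.8  -4.4] [474.9 -39.3  32.4]
shellL [428.2   5.4  30. ] [-61.9  42.5] [428.8   5.2  33.8]
shellR [516.2   8.7  30. ] [26.2 42.6] [518.2   9.2  19.2]
blade front [ 473.4 -133.7   50. ] [-21.8 -98. ] [ 473.9 -148.1   22.9]
tickend [406.9  41.7  18. ] [-81.8  79.7] [407.1  41.6  18.7]
[442.9 -65.9 167.7]
[499.3 -64.9 165.1]
[440.6 -66.4 160.4]
[501.3 -64.  160.5]
tcp [472.2 -76.1 150.5] F [0.49 0.93 1.07] t 2.8 tool x [ 0.999  0.037 -0.002] y [-0.002  0.001 -1.   ] z [-0.037  0.999  0.001]
delta cm [ 0.41 13.15  0.04]
twist 1 [-0.001  0.001 -0.002]
twist -1 [-3.000e-03 -3.141e+00  1.000e-03]
```

```bash
python3 -m handwheel '[{"delta_pos":[0.4,2,0],"twist":[0,0,0],"jaw":0.35},{"delta_pos":[0.4,5,0],"twist":[0,0,0],"jaw":0.35},{"delta_pos":[0.4,8,0],"twist":[0,0,0],"jaw":0.35},{"delta_pos":[0.4,11,0],"twist":[0,0,0],"jaw":0.35},{"delta_pos":[0.4,12.5,0],"twist":[0,0,0],"jaw":0.35},{"delta_pos":[0.4,13,0],"twist":[0,0,0],"jaw":0.35},{"delta_pos":[0.4,13.1,0],"twist":[0,0,0],"jaw":0.35},{"delta_pos":[0.4,13.1,0],"twist":[0,0,0],"jaw":0.35},{"delta_pos":[0.4,13.1,0],"twist":[0,0,0],"jaw":0.35},{"delta_pos":[0.4,13.1,0],"twist":[0,0,0],"jaw":0.35}]'
python3 - <<'E'
from h import *
plan(g(-17,30,19),GX)
d=cap('wrist','w3')
E
```

```text
time_s: 3.63
eef_pos: [477.6, -76.3, 21.5]
ee_rot: [-0.707, 0.707, 0.014, -0.012]
force: [-0.1, -0.3, 0.1]
grip_width: 0.346
tcp [477.6 -76.3  21.5] F [-0.08 -0.27  0.08] t 3.63 tool x [0.999 0.037 0.002] y [ 0.002 -0.001 -1.   ] z [-0.037  0.999 -0.001]
delta cm [-0.15  0.24  7.09]
twist 1 [0.001 0.    0.002]
twist -1 [ 3.000e-03 -3.141e+00 -2.000e-03]
```

View pics/w3.png

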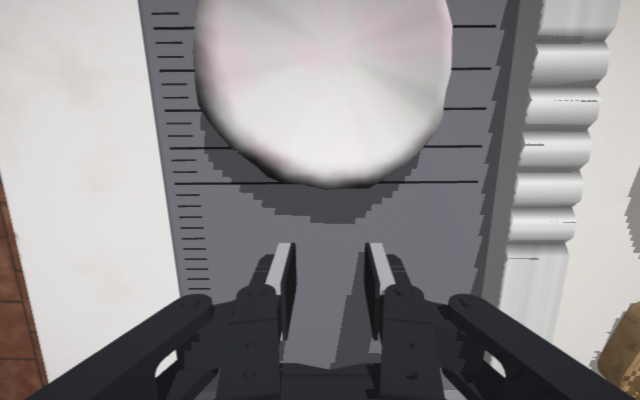

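```bash
python3 -m handwheel '[{"delta_pos":[-0.1,0.1,0.8],"twist":[0,0,0],"jaw":0.35},{"delta_pos":[-0.1,0.1,1.6],"twist":[0,0,0],"jaw":0.35},{"delta_pos":[-0.1,0.1,2.2],"twist":[0,0,0],"jaw":0.35},{"delta_pos":[-0.1,0.1,2.6],"twist":[0,0,0],"jaw":0.35},{"delta_pos":[-0.1,0.1,3.0],"twist":[0,0,0],"jaw":0.35},{"delta_pos":[-0.1,0.1,3.5],"twist":[0,0,0],"jaw":0.35},{"delta_pos":[-0.1,0.1,4.0],"twist":[0,0,0],"jaw":0.35},{"delta_pos":[-0.1,0.1,4.5],"twist":[0,0,0],"jaw":0.35},{"delta_pos":[-0.1,0.1,5.0],"twist":[0,0,0],"jaw":0.35},{"delta_pos":[-0.1,0.1,5.0],"twist":[0,0,0],"jaw":0.35}]'
python3 - <<'E'
from h import *
plan(g(-17,35,19),GX)
d=cap('wrist','w4')
E
```

```text
time_s: 4.52
eef_pos: [473.9, -25.1, 19.3]
ee_rot: [0.707, -0.707, -0.013, 0.013]
force: [0.1, 0.2, -0.7]
grip_width: 0.353
tcp [473.9 -25.1  19.3] F [ 0.09  0.22 -0.74] t 4.52 tool x [ 0.999  0.038 -0.   ] y [-0.  0. -1.] z [-0.038  0.999  0.   ]
delta cm [0.03 0.03 2.46]
twist 1 [-0.     0.001 -0.   ]
twist -1 [-0.    -3.141  0.   ]
```

View pics/w4.png

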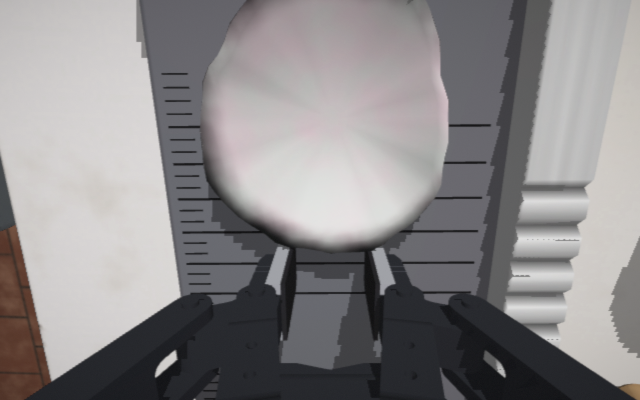

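```bash
python3 - <<'E'
from h import *
d=load('w4')
for n,p,z in [('rear',(332,251),28),('line?',(440,231),18),('line2',(450,263),18)]:
    q=ray(d,*p,z); print(n,tog(q).round(1))
d=load('w3')
print(tog(ray(d,335,188,28)),tog(ray(d,450,182,18)))
print(tog(telemetry.sense()['eef_pos']))
E
```

```text
rear [-17.2  18.5]
line? [29.9 23.4]
line2 [35.8  8. ]
[-14.24052367  -6.42757672] [34.82975822 -6.5256255 ]
[-17.22365116   9.99109632]
```

```bash
python3 -m handwheel '[{"delta_pos":[0,0,0.4],"twist":[0,0,0],"jaw":0.35},{"delta_pos":[0,0,0.8],"twist":[0,0,0],"jaw":0.35},{"delta_pos":[0,0,1.2],"twist":[0,0,0],"jaw":0.35},{"delta_pos":[0,0,1.5],"twist":[0,0,0],"jaw":0.35},{"delta_pos":[0,0,1.8],"twist":[0,0,0],"jaw":0.35},{"delta_pos":[0,0,2.0],"twist":[0,0,0],"jaw":0.35},{"delta_pos":[0,0,2.1],"twist":[0,0,0],"jaw":0.35},{"delta_pos":[0,0,2.2],"twist":[0,0,0],"jaw":0.35},{"delta_pos":[0,0,2.3],"twist":[0,0,0],"jaw":0.35},{"delta_pos":[0,0,2.4],"twist":[0,0,0],"jaw":0.35}]'
python3 - <<'E'
from h import *
plan(g(-17,35,19),GX)
d=cap('wrist','w5');cap('scene','s5');d=cap('top','t5')
f=d['frame'][170:255,255:455,::-1]
cv2.imwrite('pics/t5z.png',cv2.resize(f,None,fx=4,fy=4,interpolation=cv2.INTER_CUBIC))
d=load('s5'); f=d['frame'][150:260,280:410,::-1]
cv2.imwrite('pics/s5z.png',cv2.resize(f,None,fx=5,fy=5,interpolation=cv2.INTER_CUBIC))
E
```

```text
time_s: 5.4
eef_pos: [473.2, -2.0, 19.3]
ee_rot: [-0.707, 0.707, 0.013, -0.013]
force: [-0.6, -0.4, 0.1]
grip_width: 0.349
tcp [473.2  -2.   19.3] F [-0.6  -0.37  0.05] t 5.4 tool x [0.999 0.037 0.   ] y [ 0. -0. -1.] z [-0.037  0.999 -0.   ]
delta cm [0.02 0.03 0.14]
twist 1 [0. 0. 0.]
twist -1 [ 0.    -3.141 -0.   ]
```

View pics/w5.png

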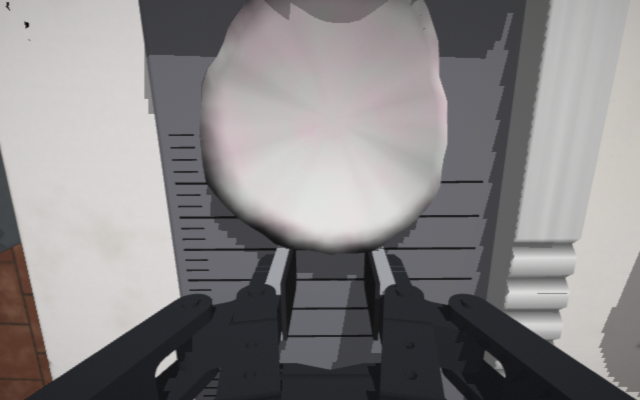

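View pics/s5z.png

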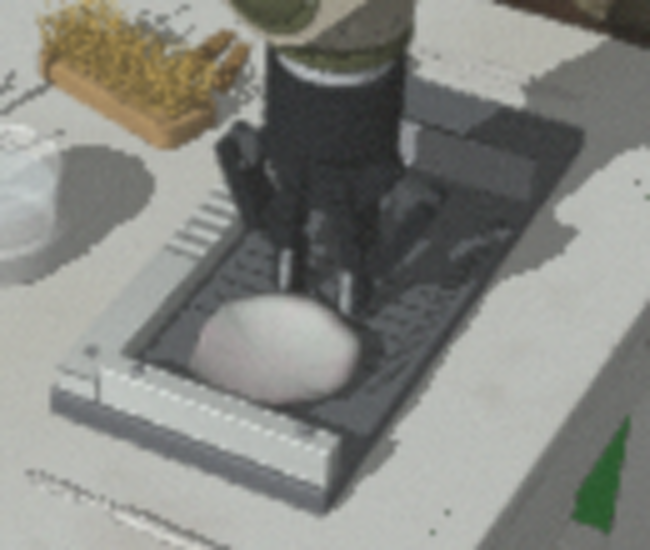

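```bash
python3 -m handwheel '[{"delta_pos":[0,0,0.05],"twist":[0,0,0],"jaw":0.35},{"delta_pos":[0,0,0.1],"twist":[0,0,0],"jaw":0.35},{"delta_pos":[0,0,0.15],"twist":[0,0,0],"jaw":0.35},{"delta_pos":[0,0,0.2],"twist":[0,0,0],"jaw":0.35},{"delta_pos":[0,0,0.25],"twist":[0,0,0],"jaw":0.35},{"delta_pos":[0,0,0.3],"twist":[0,0,0],"jaw":0.35},{"delta_pos":[0,0,0.35],"twist":[0,0,0],"jaw":0.35},{"delta_pos":[0,0,0.4],"twist":[0,0,0],"jaw":0.35},{"delta_pos":[0,0,0.4],"twist":[0,0,0],"jaw":0.35},{"delta_pos":[0,0,0.4],"twist":[0,0,0],"jaw":0.35}]'
python3 - <<'E'
from h import *
print(tog(telemetry.sense()['eef_pos']))
d=cap('wrist','w6');cap('scene','s6')
print(tog(ray(d,332,251,28)))
d=load('s6'); f=d['frame'][190:260,280:370,::-1]
cv2.imwrite('pics/s6z.png',cv2.resize(f,None,fx=8,fy=8,interpolation=cv2.INTER_CUBIC))
E
```

```text
time_s: 6.38
eef_pos: [473.1, 1.7, 19.3]
ee_rot: [-0.707, 0.707, 0.013, -0.013]
force: [0.2, -5.0, -0.7]
grip_width: 0.347
[-17.09844601  37.25770685]
[-16.97154325  45.34605837]
```

View pics/w6.png

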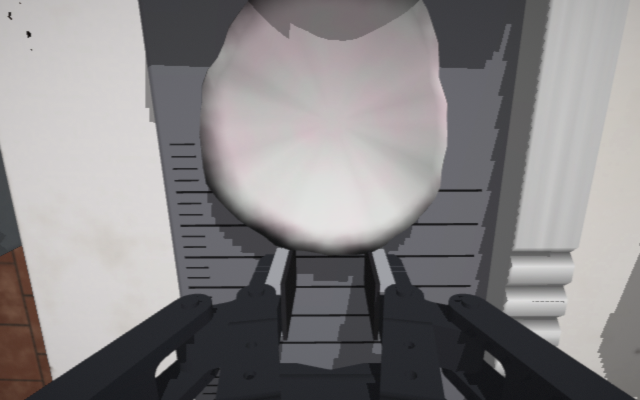

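View pics/s6z.png

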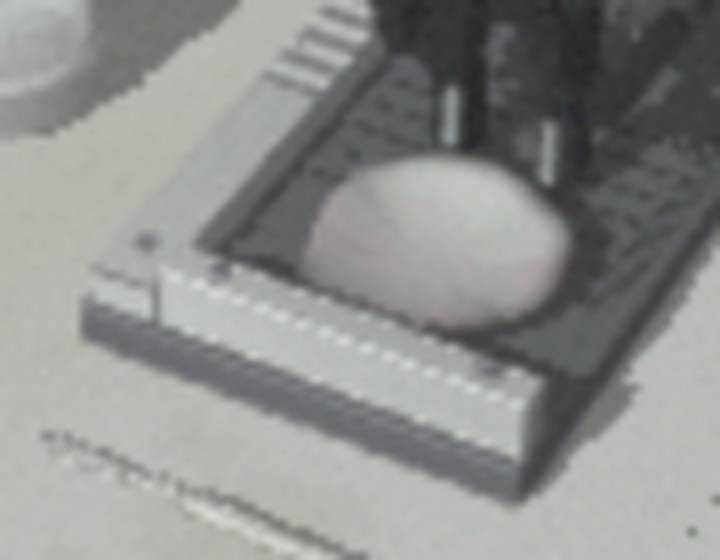

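```bash
python3 -m handwheel '[{"delta_pos":[0,0,0.1],"twist":[0,0,0],"jaw":0.35},{"delta_pos":[0,0,0.1],"twist":[0,0,0],"jaw":0.35},{"delta_pos":[0,0,-0.5],"twist":[0,0,0],"jaw":0.35},{"delta_pos":[0,0,-2],"twist":[0,0,0],"jaw":0.35},{"delta_pos":[0,-1,-4],"twist":[0,0,0],"jaw":0.35},{"delta_pos":[0,-4,-5],"twist":[0,0,0],"jaw":0.2},{"delta_pos":[0,-7,-6],"twist":[0,0,0],"jaw":0},{"delta_pos":[0,-8.5,-8],"twist":[0,0,0],"jaw":0},{"delta_pos":[0,-8.5,-10],"twist":[0,0,0],"jaw":0},{"delta_pos":[0,-8.5,-10],"twist":[0,0,0],"jaw":0}]'
python3 - <<'E'
from h import *
print(tog(telemetry.sense()['eef_pos']))
plan(g(-30,-160,100),GX)
d=cap('wrist','w7');cap('scene','s7');d=cap('top','t7')
f=d['frame'][170:255,255:455,::-1]
cv2.imwrite('pics/t7z.png',cv2.resize(f,None,fx=4,fy=4,interpolation=cv2.INTER_CUBIC))
E
```

```text
time_s: 7.32
eef_pos: [477.4, -100.4, 105.3]
ee_rot: [-0.707, 0.707, 0.013, -0.011]
force: [-0.2, -0.2, 0.1]
grip_width: -0.001
[-16.60821292 -64.954703  ]
tcp [ 477.4 -100.4  105.3] F [-0.19 -0.18  0.14] t 7.32 tool x [0.999 0.035 0.002] y [ 0.002 -0.001 -1.   ] z [-0.035  0.999 -0.001]
delta cm [-1.32  0.53 -9.51]
twist 1 [ 0.001 -0.002  0.002]
twist -1 [-4.00e-03  3.14e+00  1.00e-03]
```

View pics/w7.png

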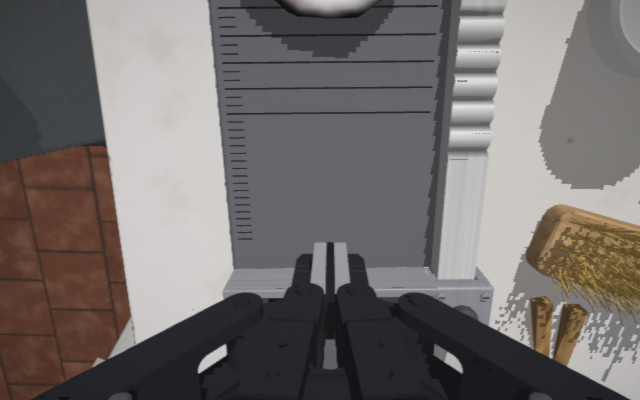

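View pics/t7z.png

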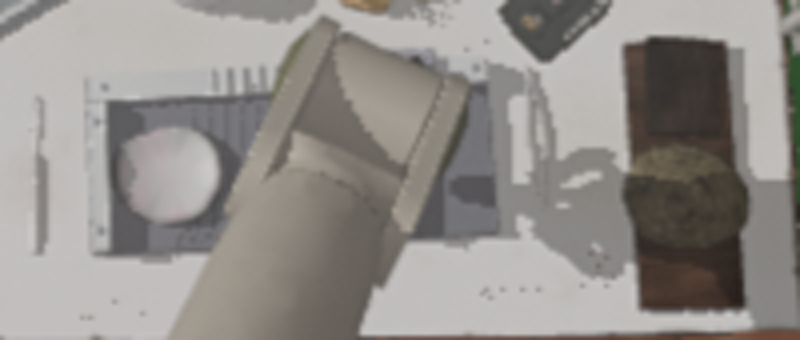

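```bash
python3 - <<'E'
from h import *
d=load('t7'); f=d['frame'].astype(int)
for nm in ['top0','t7']:
    f=load(nm)['frame'].astype(int)
    for v in (210,213,216):print(nm,v,f[v,276:316].sum(1)//3)
for u in (112,117):
    print(tog(ray(d,255+(u-1.5)/4,213,30)))
d=load('s7'); f=d['frame'][190:260,280:370,::-1]
cv2.imwrite('pics/s7z.png',cv2.resize(f,None,fx=8,fy=8,interpolation=cv2.INTER_NEAREST))
# shell rear in w7
d=load('w7')
for p,z in [((332,17),28),((330,114),18),((330,88),18),((330,62),18),((330,36),18)]: print(p,tog(ray(d,*p,z)))
E
```

```text
top0 210 [175 171 178 180 180 152 109  92  92  92  92  92  92  92  93 112 120 120
 118 101  78  82 114 140 150 154 157 159 162 164 168 171 174 175 177 178
 179 181 182 183]
top0 213 [188 180 180 180 180 157 115  93  91  91  92  92  92  91  93 112 119 119
 119 109  82  84 118 144 153 157 158 161 162 164 167 168 171 173 175 176
 178 179 182 183]
top0 216 [188 174 176 180 180 167 125  94  92  93  92  93  92  92  93 112 120 120
 119 119 117  99 103 126 145 153 156 158 160 163 165 166 166 170 174 174
 177 179 180 181]
t7 210 [176 173 180 183 182 153 100  73  90 111 123 129 149 157 160 164 168 171
 175 176 177 179 180 182 183 184 185 186 189 192 196 197 182 137  92  86
  84  87  90 111]
t7 213 [189 182 181 182 181 159 104  73  92 114 124 126 129 153 164 166 168 171
 173 175 177 178 179 181 182 184 186 188 191 194 197 198 190 157 105  86
  83  88 114 148]
t7 216 [190 177 178 182 182 169 121  78  84 106 120 132 152 159 161 164 167 169
 171 172 174 176 178 180 182 182 184 185 188 190 193 189 170 126  89  85
  89 141 154 152]
[-15.05575069 147.38790679]
[-15.26697879 142.77141646]
(332, 17) [-15.61594575  46.43938441]
(330, 114) [-16.8237411   -7.37327182]
(330, 88) [-16.78832211   8.34305817]
(330, 62) [-16.75427632  23.45005979]
(330, 36) [-16.72152539  37.98249504]
```

View pics/s7z.png

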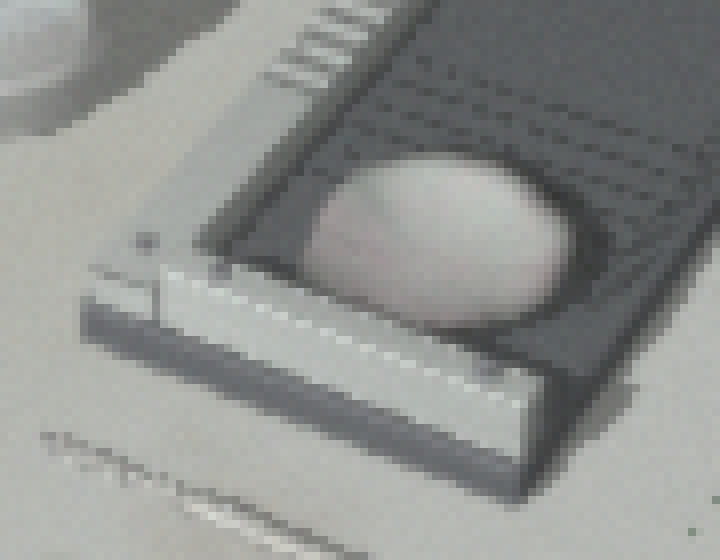

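```bash
python3 -m handwheel '[{"delta_pos":[-0.3,0,-2.5],"twist":[0,0,0],"jaw":0},{"delta_pos":[-0.7,0,-5],"twist":[0,0,0],"jaw":0},{"delta_pos":[-1,0,-7.5],"twist":[0,0,0],"jaw":0},{"delta_pos":[-1.3,0.3,-9.7],"twist":[0,0,0],"jaw":0},{"delta_pos":[-1.3,1.5,-9.7],"twist":[0,0,0],"jaw":0},{"delta_pos":[-1.3,4,-9.7],"twist":[0,0,0],"jaw":0},{"delta_pos":[-1.3,6,-9.7],"twist":[0,0,0],"jaw":0},{"delta_pos":[-1.3,7.5,-9.7],"twist":[0,0,0],"jaw":0},{"delta_pos":[-1.3,7.6,-9.7],"twist":[0,0,0],"jaw":0},{"delta_pos":[-1.3,7.6,-9.7],"twist":[0,0,0],"jaw":0}]'
python3 - <<'E'
from h import *
print(tog(telemetry.sense()['eef_pos']))
plan(g(-30,-133,29),GX)
d=cap('wrist','w8')
E
```

```text
time_s: 8.3
eef_pos: [467.1, -194.3, 27.7]
ee_rot: [0.708, -0.706, -0.013, 0.014]
force: [-0.5, 0.7, 0.7]
grip_width: 0.001
[ -30.32510417 -158.37503545]
tcp [ 467.1 -194.3   27.7] F [-0.46  0.69  0.69] t 8.3 tool x [ 0.999  0.038 -0.002] y [-0.002  0.002 -1.   ] z [-0.038  0.999  0.002]
delta cm [ 0.04 -0.13  2.54]
twist 1 [-0.002  0.001 -0.002]
twist -1 [-3.00e-03 -3.14e+00  3.00e-03]
```

View pics/w8.png

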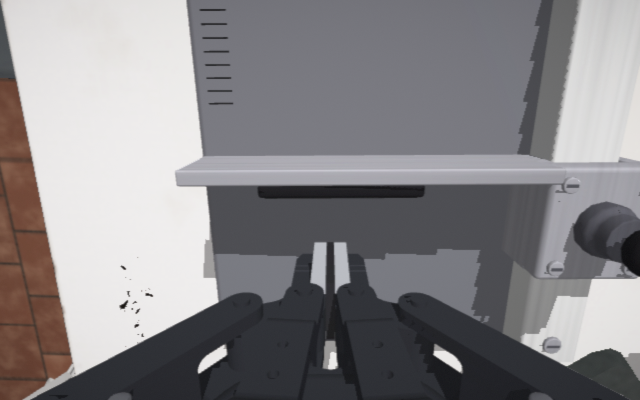

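```bash
python3 -m handwheel '[{"delta_pos":[0,0,1],"twist":[0,0,0],"jaw":0},{"delta_pos":[0,0,1.8],"twist":[0,0,0],"jaw":0},{"delta_pos":[0,0,2.4],"twist":[0,0,0],"jaw":0},{"delta_pos":[0,0,3.2],"twist":[0,0,0],"jaw":0},{"delta_pos":[0,0,4.2],"twist":[0,0,0],"jaw":0},{"delta_pos":[0,0,5.2],"twist":[0,0,0],"jaw":0},{"delta_pos":[0,0,6.2],"twist":[0,0,0],"jaw":0},{"delta_pos":[0,0,7.2],"twist":[0,0,0],"jaw":0},{"delta_pos":[0,0,8],"twist":[0,0,0],"jaw":0},{"delta_pos":[0,0,8.4],"twist":[0,0,0],"jaw":0}]'
python3 - <<'E'
from h import *
print(tog(telemetry.sense()['eef_pos']))
plan(g(-30,-37,28),GX)
d=cap('wrist','w9')
E
```

```text
time_s: 9.18
eef_pos: [464.2, -110.5, 28.8]
ee_rot: [-0.707, 0.707, 0.014, -0.013]
force: [-0.6, -3.1, 1.4]
grip_width: 0.001
[-30.11226397 -74.58223042]
tcp [ 464.2 -110.5   28.8] F [-0.61 -3.06  1.35] t 9.18 tool x [0.999 0.038 0.   ] y [ 0.001 -0.001 -1.   ] z [-0.038  0.999 -0.001]
delta cm [0.02 0.08 3.76]
twist 1 [0.001 0.001 0.   ]
twist -1 [ 1.00e-03 -3.14e+00 -1.00e-03]
```

View pics/w9.png

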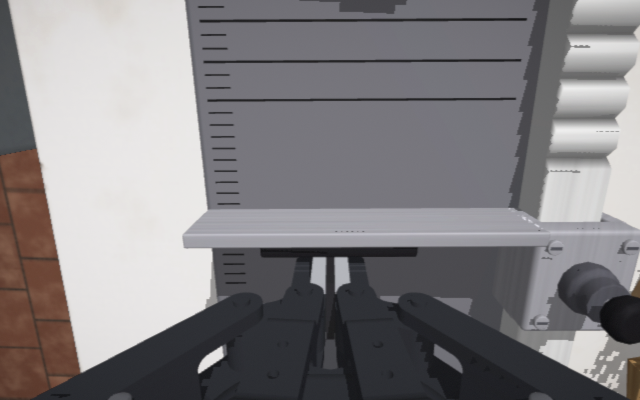

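```bash
python3 - <<'E'
from h import *
for n,p in [('w8',(330,156)),('w9',(330,209))]:
    d=load(n); print(tog(ray(d,*p,50)), [dep(d,330,p[1]+k)[2].round(0) for k in (-2,3,10,20)])
d=load('w9'); print(tog(ray(d,330,99,18)))
d=load('w8'); print(d['frame'][150:192:1,330].sum(1)//3)
E
```

```text
[ -31.06963126 -108.41566362] [np.float64(20.0), np.float64(31.0), np.float64(44.0), np.float64(51.0)]
[-30.86569357 -44.04758338] [np.float64(18.0), np.float64(27.0), np.float64(36.0), np.float64(47.0)]
[-30.85338767  -6.33360503]
[126 125 125 126 129 151 172 172 172 174 175 174 172 172 174 173 173 176
 174 182 202 190 177 174 173 171 170 170 169 169 169 169 170 168 142 102
  41  25  36  35  34  33]
```

```bash
python3 - <<'E'
from h import *
for n,r0 in [('w8',156),('w9',209)]:
    d=load(n)
    for z in (20,26,50): print(n,z,tog(ray(d,330,r0,z)))
    for k in range(-3,40,3): q=dep(d,330,r0+k); print(r0+k,tog(q).round(1),q[2].round(1),end=' | ')
    print()
E
```

```text
w8 20 [ -31.07671626 -113.605715  ]
w8 26 [ -31.07529926 -112.56770472]
w8 50 [ -31.06963126 -108.41566362]
153 [ -31.1 -112.5] 18.8 | 156 [ -31.1 -113. ] 23.8 | 159 [ -31.1 -112.9] 30.8 | 162 [ -31.1 -113. ] 36.7 | 165 [ -31.1 -112.8] 43.6 | 168 [ -31.1 -113. ] 48.2 | 171 [ -31.1 -113.7] 50.1 | 174 [ -31.1 -114.7] 50.3 | 177 [ -31.1 -115.7] 50.4 | 180 [ -31.1 -116.7] 51.0 | 183 [ -31.1 -117.9] 50.3 | 186 [ -31.1 -119.3] 48.9 | 189 [ -31.1 -120.4] 49.1 | 192 [ -31.1 -121.3] 49.7 | 195 [ -31.1 -122.6] 49.0 | 
w9 20 [-30.79989151 -54.05702512]
w9 26 [-30.81305192 -52.05513677]
w9 50 [-30.86569357 -44.04758338]
206 [-30.8 -53.1] 18.6 | 209 [-30.8 -53.4] 22.0 | 212 [-30.8 -53.2] 26.8 | 215 [-30.8 -53.2] 30.6 | 218 [-30.8 -53. ] 34.8 | 221 [-30.8 -53.2] 37.8 | 224 [-30.8 -53.3] 41.0 | 227 [-30.8 -53.2] 44.3 | 230 [-30.9 -52.9] 48.2 | 233 [-30.9 -53.1] 50.6 | 236 [-30.9 -54.5] 50.1 | 239 [-30.9 -55.7] 50.1 | 242 [-30.8 -57.1] 49.6 | 245 [-30.8 -58.1] 50.2 | 248 [-30.8 -59.9] 48.9 |
```

```bash
python3 -m handwheel '[{"delta_pos":[0,0,0.8],"twist":[0,0,0],"jaw":0},{"delta_pos":[0,0,1.6],"twist":[0,0,0],"jaw":0},{"delta_pos":[0,0,2.4],"twist":[0,0,0],"jaw":0},{"delta_pos":[0,0,3.1],"twist":[0,0,0],"jaw":0},{"delta_pos":[0,0,3.6],"twist":[0,0,0],"jaw":0},{"delta_pos":[0,0,3.9],"twist":[0,0,0],"jaw":0},{"delta_pos":[0,0,4.1],"twist":[0,0,0],"jaw":0},{"delta_pos":[0,0,4.3],"twist":[0,0,0],"jaw":0},{"delta_pos":[0,0,4.4],"twist":[0,0,0],"jaw":0},{"delta_pos":[0,0,4.4],"twist":[0,0,0],"jaw":0}]'
python3 - <<'E'
from h import *
plan(g(-30,16.6,28),GX)
print(tog(telemetry.sense()['eef_pos']))
d=cap('wrist','w10')
q=[dep(d,280,r) for r in range(190,270,3)]
print([(tog(p)[1].round(1),p[2].round(0)) for p in q])
E
```

```text
time_s: 10.07
eef_pos: [462.5, -67.1, 28.2]
ee_rot: [0.707, -0.707, -0.013, 0.013]
force: [1.0, -0.1, -0.2]
grip_width: 0.001
tcp [462.5 -67.1  28.2] F [ 1.02 -0.13 -0.25] t 10.07 tool x [ 0.999  0.037 -0.   ] y [-0.  0. -1.] z [-0.037  0.999  0.   ]
delta cm [0.03 0.02 4.78]
twist 1 [-0.  0. -0.]
twist -1 [-0.000e+00 -3.141e+00  1.000e-03]
[-30.23564545 -31.15616377]
[(np.float64(-1.8), np.float64(19.0)), (np.float64(-3.2), np.float64(19.0)), (np.float64(-4.7), np.float64(19.0)), (np.float64(-5.9), np.float64(19.0)), (np.float64(-7.4), np.float64(19.0)), (np.float64(-8.6), np.float64(20.0)), (np.float64(40.0), np.float64(172.0)), (np.float64(-9.2), np.float64(26.0)), (np.float64(-9.1), np.float64(30.0)), (np.float64(-9.1), np.float64(34.0)), (np.float64(-9.0), np.float64(38.0)), (np.float64(-9.4), np.float64(40.0)), (np.float64(-9.2), np.float64(44.0)), (np.float64(-9.1), np.float64(48.0)), (np.float64(-9.2), np.float64(50.0)), (np.float64(-9.9), np.float64(51.0)), (np.float64(-11.3), np.float64(51.0)), (np.float64(-12.7), np.float64(50.0)), (np.float64(-13.6), np.float64(51.0)), (np.float64(-15.7), np.float64(49.0)), (np.float64(-17.0), np.float64(49.0)), (np.float64(-18.2), np.float64(49.0)), (np.float64(-19.3), np.float64(49.0)), (np.float64(-35.8), np.float64(18.0)), (np.float64(-37.2), np.float64(19.0)), (np.float64(-39.2), np.float64(18.0)), (np.float64(-40.1), np.float64(19.0))]
```

View pics/w10.png

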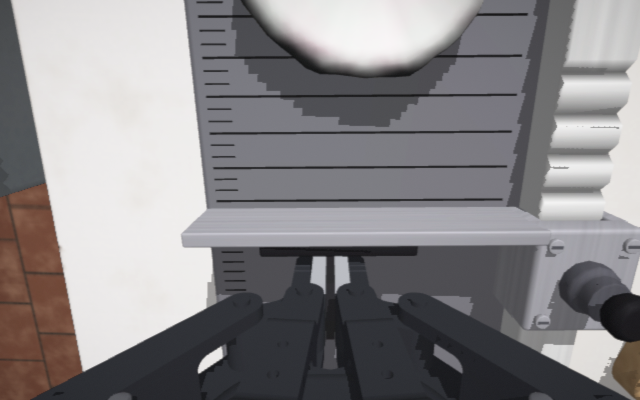

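```bash
python3 -m handwheel '[{"delta_pos":[0,0,0.3],"twist":[0,0,0],"jaw":0},{"delta_pos":[0,0,0.6],"twist":[0,0,0],"jaw":0},{"delta_pos":[0,0,0.9],"twist":[0,0,0],"jaw":0},{"delta_pos":[0,0,1.2],"twist":[0,0,0],"jaw":0},{"delta_pos":[0,0,1.5],"twist":[0,0,0],"jaw":0},{"delta_pos":[0,0,1.8],"twist":[0,0,0],"jaw":0},{"delta_pos":[0,0,2.1],"twist":[0,0,0],"jaw":0},{"delta_pos":[0,0,2.4],"twist":[0,0,0],"jaw":0},{"delta_pos":[0,0,2.7],"twist":[0,0,0],"jaw":0},{"delta_pos":[0,0,3.0],"twist":[0,0,0],"jaw":0}]'
python3 - <<'E'
from h import *
plan(g(-30,16.6,28),GX)
print(tog(telemetry.sense()['eef_pos']))
d=load('w10'); print('line',tog(ray(d,400,201,18)),tog(ray(d,400,167,18)))
d=cap('wrist','w11')
q=[dep(d,280,r) for r in range(212,250,3)]
print([(tog(p)[1].round(1),p[2].round(0)) for p in q])
E
```

```text
time_s: 10.95
eef_pos: [461.5, -37.5, 28.3]
ee_rot: [-0.707, 0.707, 0.013, -0.013]
force: [0.1, -2.1, -0.0]
grip_width: -0.002
tcp [461.5 -37.5  28.3] F [ 0.06 -2.15 -0.03] t 10.95 tool x [0.999 0.037 0.   ] y [ 0. -0. -1.] z [-0.037  0.999 -0.   ]
delta cm [0.02 0.03 1.81]
twist 1 [0. 0. 0.]
twist -1 [ 0.    -3.141 -0.   ]
[-30.168301    -1.47453661]
line [ 0.64541828 -7.27129034] [-0.21834893  8.33720764]
[(np.float64(20.0), np.float64(26.0)), (np.float64(20.0), np.float64(30.0)), (np.float64(20.2), np.float64(34.0)), (np.float64(19.8), np.float64(37.0)), (np.float64(19.9), np.float64(41.0)), (np.float64(19.8), np.float64(44.0)), (np.float64(20.1), np.float64(47.0)), (np.float64(19.9), np.float64(50.0)), (np.float64(19.0), np.float64(51.0)), (np.float64(17.8), np.float64(50.0)), (np.float64(17.0), np.float64(51.0)), (np.float64(15.5), np.float64(51.0)), (np.float64(14.2), np.float64(51.0))]
```

View pics/w11.png

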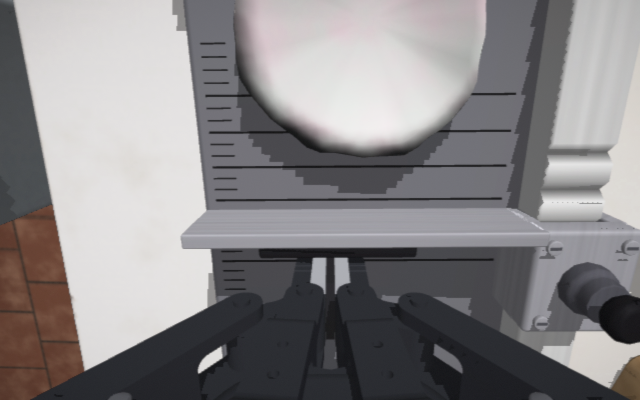

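```bash
python3 -m handwheel '[{"delta_pos":[0,0,0.15],"twist":[0,0,0],"jaw":0},{"delta_pos":[0,0,0.3],"twist":[0,0,0],"jaw":0},{"delta_pos":[0,0,0.4],"twist":[0,0,0],"jaw":0},{"delta_pos":[0,0,0.5],"twist":[0,0,0],"jaw":0},{"delta_pos":[0,0,0.6],"twist":[0,0,0],"jaw":0},{"delta_pos":[0,0,0.7],"twist":[0,0,0],"jaw":0},{"delta_pos":[0,0,0.85],"twist":[0,0,0],"jaw":0},{"delta_pos":[0,0,1.0],"twist":[0,0,0],"jaw":0},{"delta_pos":[0,0,1.15],"twist":[0,0,0],"jaw":0},{"delta_pos":[0,0,1.3],"twist":[0,0,0],"jaw":0}]'
python3 - <<'E'
from h import *
plan(g(-30,16.6,28),GX)
print(tog(telemetry.sense()['eef_pos']))
d=cap('wrist','w12')
q=[dep(d,280,r) for r in range(212,250,3)]
print([(tog(p)[1].round(1),p[2].round(0)) for p in q])
E
```

```text
time_s: 11.83
eef_pos: [461.0, -24.4, 28.3]
ee_rot: [0.707, -0.707, -0.013, 0.013]
force: [-0.7, -1.1, -0.1]
grip_width: 0.001
tcp [461.  -24.4  28.3] F [-0.71 -1.12 -0.07] t 11.83 tool x [ 0.999  0.037 -0.   ] y [-0.  0. -1.] z [-0.037  0.999  0.   ]
delta cm [0.02 0.03 0.5 ]
twist 1 [-0.  0. -0.]
twist -1 [-0.    -3.141  0.   ]
[-30.23757243  11.64263937]
[(np.float64(82.8), np.float64(172.0)), (np.float64(32.7), np.float64(29.0)), (np.float64(33.1), np.float64(34.0)), (np.float64(32.9), np.float64(37.0)), (np.float64(33.3), np.float64(41.0)), (np.float64(33.3), np.float64(45.0)), (np.float64(33.0), np.float64(47.0)), (np.float64(33.0), np.float64(50.0)), (np.float64(32.6), np.float64(52.0)), (np.float64(31.1), np.float64(51.0)), (np.float64(30.1), np.float64(52.0)), (np.float64(28.5), np.float64(50.0)), (np.float64(26.7), np.float64(49.0))]
```

View pics/w12.png

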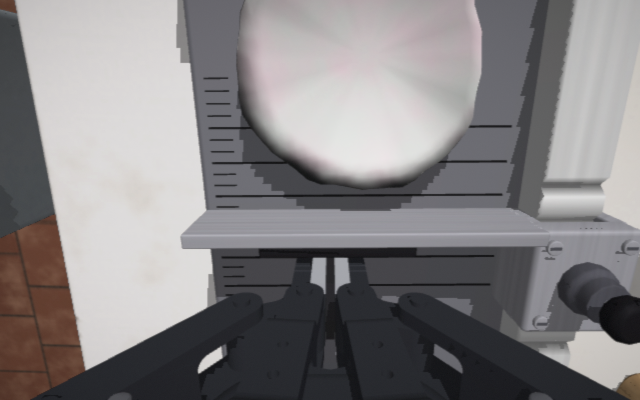

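```bash
python3 -m handwheel '[{"delta_pos":[0,0,0.1],"twist":[0,0,0],"jaw":0},{"delta_pos":[0,0,0.15],"twist":[0,0,0],"jaw":0},{"delta_pos":[0,0,0.2],"twist":[0,0,0],"jaw":0},{"delta_pos":[0,0,0.25],"twist":[0,0,0],"jaw":0},{"delta_pos":[0,0,0.3],"twist":[0,0,0],"jaw":0},{"delta_pos":[0,0,0.35],"twist":[0,0,0],"jaw":0},{"delta_pos":[0,0,0.38],"twist":[0,0,0],"jaw":0},{"delta_pos":[0,0,0.41],"twist":[0,0,0],"jaw":0},{"delta_pos":[0,0,0.43],"twist":[0,0,0],"jaw":0},{"delta_pos":[0,0,0.43],"twist":[0,0,0],"jaw":0}]'
python3 - <<'E'
from h import *
plan(g(-30,16.6,28),GX)
print(tog(telemetry.sense()['eef_pos']))
d=cap('wrist','w13')
q=[dep(d,280,r) for r in range(206,250,3)]
print([(tog(p)[1].round(1),p[2].round(0)) for p in q])
for n in ('w9','w10','w11','w12','w13'):
    d=load(n); print(n,[dep(d,u,v)[2].round(1) for u,v in [(628,318),(635,318),(628,325),(620,315)]])
E
```

```text
time_s: 12.72
eef_pos: [460.9, -20.2, 28.3]
ee_rot: [0.707, -0.707, -0.013, 0.013]
force: [-0.1, 0.3, -0.8]
grip_width: 0.001
tcp [460.9 -20.2  28.3] F [-0.11  0.31 -0.84] t 12.72 tool x [0.999 0.037 0.   ] y [-0.  0. -1.] z [-0.037  0.999  0.   ]
delta cm [0.02 0.03 0.07]
twist 1 [-0.  0.  0.]
twist -1 [ 0.    -3.141  0.   ]
[-30.18116708  15.85552622]
[(np.float64(37.6), np.float64(19.0)), (np.float64(38.1), np.float64(25.0)), (np.float64(38.2), np.float64(29.0)), (np.float64(38.3), np.float64(33.0)), (np.float64(38.4), np.float64(37.0)), (np.float64(38.9), np.float64(42.0)), (np.float64(38.1), np.float64(43.0)), (np.float64(38.6), np.float64(47.0)), (np.float64(38.4), np.float64(50.0)), (np.float64(37.6), np.float64(51.0)), (np.float64(36.8), np.float64(52.0)), (np.float64(35.0), np.float64(50.0)), (np.float64(34.0), np.float64(51.0)), (np.float64(32.3), np.float64(50.0)), (np.float64(31.0), np.float64(49.0))]
w9 [np.float64(76.4), np.float64(76.2), np.float64(76.6), np.float64(75.0)]
w10 [np.float64(75.0), np.float64(76.2), np.float64(75.4), np.float64(74.4)]
w11 [np.float64(75.6), np.float64(75.6), np.float64(76.4), np.float64(75.4)]
w12 [np.float64(75.4), np.float64(75.9), np.float64(76.0), np.float64(75.0)]
w13 [np.float64(73.6), np.float64(73.6), np.float64(73.7), np.float64(73.8)]
```

View pics/w13.png

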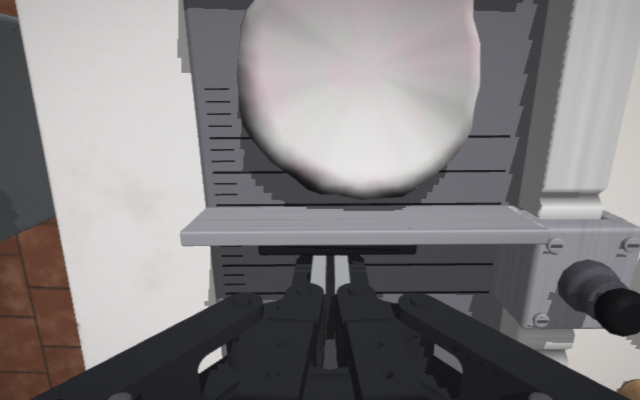

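The knob dropped about 2.3 mm and the face sits at about 38 mm, so the pin clicked into the 112 mm notch. I'll back off now and check.

```bash
python3 -m handwheel '[{"delta_pos":[0,0,-0.5],"twist":[0,0,0],"jaw":0},{"delta_pos":[0,0,-2],"twist":[0,0,0],"jaw":0},{"delta_pos":[0,0,-4],"twist":[0,0,0],"jaw":0},{"delta_pos":[0,-2,-6],"twist":[0,0,0],"jaw":0},{"delta_pos":[0,-5,-7],"twist":[0,0,0],"jaw":0},{"delta_pos":[0,-8,-8],"twist":[0,0,0],"jaw":0},{"delta_pos":[0,-11,-9],"twist":[0,0,0],"jaw":0},{"delta_pos":[0,-14,-10],"twist":[0,0,0],"jaw":0},{"delta_pos":[0,-14,-10],"twist":[0,0,0],"jaw":0},{"delta_pos":[0,-14,-10],"twist":[0,0,0],"jaw":0}]'
python3 - <<'E'
from h import *
s=telemetry.sense();print(s['eef_pos'],s['force'],s['time_s'])
d=cap('wrist','w14')
d=cap('top','t14')
f=d['frame'][170:255,255:455,::-1]
cv2.imwrite('pics/t14z.png',cv2.resize(f,None,fx=4,fy=4,interpolation=cv2.INTER_CUBIC))
E
```

```text
time_s: 13.6
eef_pos: [465.0, -121.0, 169.4]
ee_rot: [-0.706, 0.708, 0.014, -0.012]
force: [0.1, 0.6, -1.3]
grip_width: 0.001
[ 464.95996657 -120.99854491  169.36218276] [ 0.09078622  0.58982067 -1.33985482] 13.6
```

View pics/w14.png

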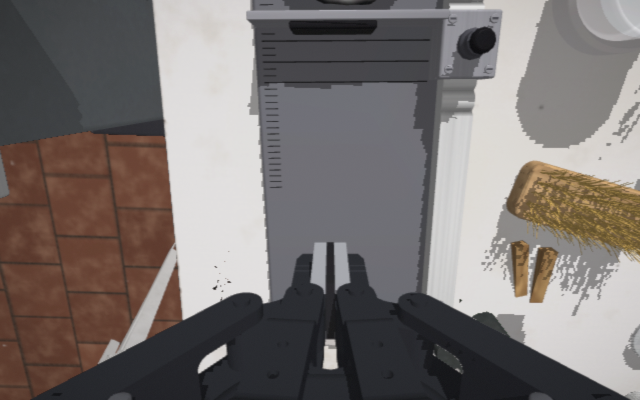

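View pics/t14z.png

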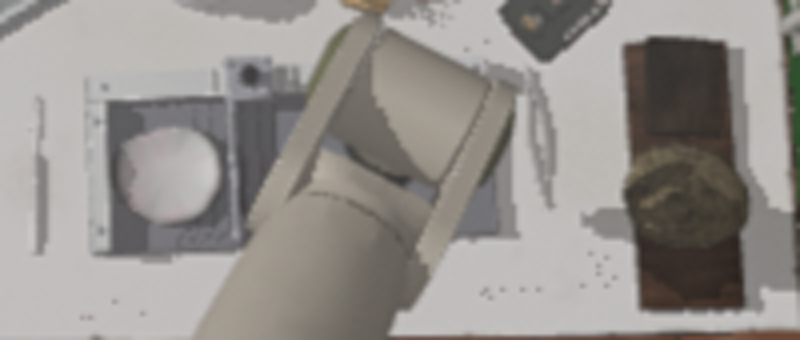

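```bash
python3 - <<'E'
from h import *
d=load('w14')
q=dep(d,482,38);print('knob',tog(q),q[2], [dep(d,u,v)[2].round(1) for u,v in [(479,36),(485,40),(482,42)]])
q=dep(d,465,65);print('carriage',q[2]); print('blade',tog(ray(d,350,11,50)),[tog(ray(d,350,v,18))[1].round(1) for v in (40,61,82)])
ctrl.finish_job()
E
```

```text
knob [64.48945461 17.90006277] 72.7167894942435 [np.float64(72.5), np.float64(73.1), np.float64(74.0)]
carriage 49.90987129058322
blade [-16.56056164  37.51907209] [np.float64(23.7), np.float64(8.7), np.float64(-6.8)]
the job is handed in; nothing more can be done
```

I pushed the pearly shell (shell_a) home against the head stop with two fingertips. I then pushed the cursor by its pad, let it click into the 112 mm notch, retracted the arm and handed the job in at about 14 s.

What the last checks showed:
- **Cursor:** its face measured 38.4 mm just after the click and 37.5 mm after I retracted; the 112 mm notch is at 38 mm. It jumped about 1 mm ahead of the fingers.
- **Click pin:** the knob top dropped from about 76 mm to about 73 mm, and three gap lines (127, 142 and 157 mm) are clear behind the cursor.
- **Shell:** the stop pushed back with about 5 N at the end of the push, and the shell's rear edge was at about 46 mm. That makes it about 104 mm long and leaves about 8 mm to the cursor. The last top view shows it unmoved since.
- **Less certain:** in the blurred top view there is a dark strip about one pixel wide between shell and stop. I took it for shadow under the rim, because the push force and the shell's length both fit contact.
- **Other items:** the waiting shell and pad looked unmoved in the top view, and I never went near the other bench items.

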